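Unfold the wall hook and hang the tube carrier in its groove

TASK

Swing the folding hook on the white wall plate out until it stands fully open against its stop, while the tube carrier still stands on the bench. Then hang the carrier on it: pass its handle window over the upturned tip, slide it gently along the arm to the blue stop disc, and let it down into the groove just in front of the disc. Leave it hanging there, let go and still; do not force the hook or the carrier, and leave everything else where it is.

Things in the scene. Friction and masses are not known exactly. Their poses are not given: they have to be found in the camera images.
- stand: Fixed white wall plate 100 mm wide (its own x), 14 mm thick, 225 mm high, on a dark foot 16 mm high that reaches 20 mm in front. Origin on the bench under the middle of the front face; -y points out of the front. The hook's vertical hinge is 35 mm to +x of the middle, 28 mm in front of the face; hinge bracket top 224 mm high.
- hook (a joint): Angle of the folding hook about its vertical hinge: 0 = flat, parallel to the plate, pointing to the plate's -x, its last 70 mm jutting past the plate's edge; grows as it swings out to 1.571 = fully open, square to the plate, at a firm stop. Starts at 0 to 0.3. Dry friction (0.25 N m, 1.6 N at the tip) keeps it where it is left; no spring.
- hook_root (a point): Point on the hinge axis at the arm's centre line, 200 mm above the bench; x points along the arm to the tip, z up. The arm is a level 8 mm steel rod. A holder is clamped on it, from the hinge out: blue stop disc (40 mm dia, 6 thick), groove of 10 mm bare rod, black sleeve (20 mm dia, 46 long). Its place is NOT measured: the disc's outer face is 43 to 91 mm from the hinge axis; find it by touch.
- hook_tip (a point): Outer end of the arm, on its centre line, 158 mm from hook_root. Here a steel pin of 10 mm diameter turns up; its top is 20 mm above the centre line. The arm end can be pinched here from above, or pushed from behind with closed fingers.
- carrier_grip (a point): Centre of the black grip (36 mm in x, 16 in y, 34 high) on top of the loose tube carrier, 166 mm above its underside. The carrier is 183 mm high, weighs 0.18 to 0.34 kg, stands upright at the start. z up, x across the handle window, y through it. More than 20 N between carrier and hook is damage: go slowly and stop on touch.
- carrier_eye (a point): Top (apex) of the handle window, 44 mm straight below carrier_grip, axes alike. The frame is flat, 6 mm thick in y; the window goes through along y, is 34 mm wide in x and 68 mm high. Its top edge is an inverted V sloping down 25 degrees either side. Hung on the bare rod the apex is 4.5 mm above the arm's centre line; on the sleeve, 11 mm.
- carrier: The tube carrier: origin at the centre of its underside, axes as carrier_grip. Base 86 mm (x) by 56 mm (y) with six capped tubes, up to 54 mm high; above that only the flat window frame, 48 mm wide, and the grip.
- dish_a: Closed clear dish with a white disc on top, 60 mm across, 18 mm high. Leave alone. Origin under its centre.
- dish_b: Another such dish. Leave alone.
- beaker: Open steel beaker, 84 mm across, 85 mm high. Leave alone. Origin under its centre.
- bottle: Brown glass bottle, 54 mm across, 110 mm high. Leave alone. Origin under its centre.
- block: Aluminium tube block with six holes, 90 x 60 x 45 mm. Leave alone. Origin under its centre.
- bracket (a joint): Give of the sprung dark steel hinge bracket that joins the hook to the plate, about the same vertical axis: 0 at rest; grows as the hook is pushed outward past its stop, 25 N m per rad (0.1 rad for 16 N at the tip). Above 0.1 counts as forcing the hook. It springs back.

How it is judged (in metres and radians):
On the way, in this order (a step that is already met when the one before it is completed fails the run):
1. the hook is fully unfolded while the carrier still stands on the bench (value of joint hook above 1.5 rad and distance of carrier from where it was at the start of the episode below 0.02 m), for 0.2 s.
2. the carrier's window is over the tip, on the arm (x of carrier_eye in the frame of hook_root between 0.03 and 0.15 m and y of carrier_eye in the frame of hook_root between -0.015 and 0.015 m and z of carrier_eye in the frame of hook_root between 0 and 0.045 m), for 0.2 s.
At the end, for the whole second after the job is handed in: The hook is open (above 1.47 rad); the carrier hangs still (under 0.05 m/s) and upright (within 0.2 rad) in the groove: window apex within 10 mm of the arm sideways, 0 to 7.5 mm above its centre line (on bare rod, not sleeve) and 30 to 100 mm from the hinge along the arm (value of joint hook above 1.47 rad and x of carrier_eye in the frame of hook_root between 0.03 and 0.1 m and y of carrier_eye in the frame of hook_root between -0.01 and 0.01 m and z of carrier_eye in the frame of hook_root between 0 and 0.0075 m and angle between carrier's own z axis and vertical below 0.2 rad and linear speed of carrier below 0.05 m/s); the robot touches nothing.
It fails at once if the carrier is pressed on the hook or its plate with more than 20 N (contact force between carrier and stand above 20 N).
It fails at once if the hook is forced against its stop, bending the bracket by more than 0.1 rad (value of joint bracket above 0.1 rad).
It fails at once if a bystander is moved by more than 20 mm (distance of any of dish_a, dish_b, beaker, bottle, block from where it was at the start of the episode above 0.02 m).
It also fails if it takes over 70 s, if anything falls off the work surface, if the arm or the gripper's body presses on something with over 40 N, if the wrist force passes 120 N, or if a joint passes its speed limit or range.

ROBOT

A 6-joint arm with a two-finger parallel gripper is mounted at the origin on the work surface. World frame = base frame: x ahead of the robot, y to its left, z up, the work surface at z = 0. Lengths are in mm, angles in rad, forces in N, time in s.
With the tool pointing down it reaches from about 375 to 925 mm from the base axis. Payload 5.7 kg.
Tool frame: the origin (TCP) lies where the fingers leave the gripper's body, on its centre line; the fingertips stand 80 mm ahead of it and the grasp point (between the pads) lies 61 mm ahead of it; z points along the fingers, y is the direction in which the jaws open and shut (so a half turn about z gives the same grasp; the last joint's range is limited). The gripper opens to 88 mm and grips with 3 to 60 N. Pads are 20 mm wide; open, the fingers measure 115 mm over their backs; the gripper's body (75 mm by 178 mm) begins 61 mm behind the grasp point.
Start: joints at [1.002, 0.359, 1.51, -0, 1.272, -0.115], TCP at [263.023, 539.251, 302.623] pointing down, gripper open.
Joint ranges: [-2.97, 2.97], [-1.01, 2.36], [0.21, 2.38], [-0.96, 4.11], [0.2, 2.71], [-2.98, 2.98]. Speed limits (rad/s): [2.39, 2.39, 3.14, 3.14, 3.14, 3.14].

INTERFACE

Orientations are given as a unit quaternion [x, y, z, w].
In Python, from rig import get_state, viewer, env gives the robot as it stands. The module is installed in compiled form; this text tells all that it offers.
- The arm moves only by the tool play_rows, never from a script. Its argument "series" is text: rows parted by semicolons, each of 5 numbers parted by spaces: the closure, from -1 (fully open) to 1 (shut), then the shift along the tool's x, y, z each as a share of 20 cm, from -1 to 1, then the turn about the tool's z as a share of 360 degrees, from -1 to 1. A call has exactly 10 rows; each row shifts and turns the commanded pose from where the row before left it, along the tool's axes as they then stand; what a row does not reach is not made up. A row lasts 1/8 s, in which the tool goes at most 62.5 mm and 10.7 degrees, less where a joint would pass 70% of its speed; a pose out of reach is approached as far as the arm can. A call with a number of a shift or a turn outside -1 to 1 is refused whole. A call with a gripper value outside its range is refused whole. The fingers move at their own pace and stop on an object; "newtons" is the grip in N (left out, the last holds). Time passes only in rows, so rows that do not move let the fingers close, or fill a call up. It gives the time, the measured TCP pose, the force and the opening at its end, in the units of the state.
- get_state(): the state, without advancing time (a new reading comes with each control period).
- viewer.capture(name): name is "scene" or "top"; returns (picture, depth): 400x640x3 uint8, blue, green, red; 400x640 float32, mm along the optical axis (not along the pixel's ray), 0 where there is no reading.
- viewer.camera_info(name): a dict with "mtx" (3x3 intrinsics, pixels), "position" and "rotation" of the camera in the world. Camera axes: x right, y down, z forward; pixel columns grow to the right and rows downward; lengths in mm; the calibration is good to about 2 mm. A picture is of the moment at which its call begins. camera_info takes no time and is no camera call.
- env.finish_job(): hands the job in, once; it reports no verdict.
Trained networks look in the newest picture that a camera, given by its name, has taken for a name from the list of things; names that differ only in an ending like _2 or _b are one class to them, and where a whole thing is asked for, a point or a joint stands for the part that bears it (a point fixed in the world has none). Each returns a list of dicts, best first, with "score" (0 to 1); they miss things now and then, are a little off and sometimes report something else, mostly with a low value. They report only what shows in the picture. A call takes as long as a camera call.
- viewer.boxes_of(label, camera): "centre" ([column, row] in pixels, amid what is visible of it).
The state is a dict: "time": time; "qpos": joint angles; "joint_vel": joint speeds; "joint_efforts": joint torques, N m; "tool_pos": TCP position; "eef_rot": TCP orientation; "wrist_force": force on the tool from outside, world axes, zero at the start; "wrist_torque": the same for the moment, N m; "opening": finger opening in mm.
Only numpy, scipy, OpenCV 4.12 (cv2) and the standard library are available. Lean on these libraries where they do the work, as an engineer would, in place of code of your own. Each camera call takes 0.05 s, during which the arm holds its last target.

## Working session

There is one attempt and no reset: what is moved stays moved. The work goes in short steps, Python scripts to look and compute and a tool call to move; the robot and the scene stay as the last step left them, time stands still between calls to the robot, and variables do not carry over. Pictures are saved under pics/ and viewed, and the job is handed in when it is done.

Besides the shell and the picture viewer there is one more tool, called after ">>>" as a command line: name --argument value ..., lists and objects as JSON in quotes. play_rows: Moves the arm, as the interface text tells. Shift numbers are shares of 20 cm and turn numbers shares of 360 degrees, none past 1 either way. Its arguments: {"type":"object","properties":{"series":{"type":"string"},"newtons":{"type":"number"}},"required":["series"]}

```bash
mkdir -p pics; cat > h.py <<'E'
import numpy as np, cv2
from rig import get_state, viewer, env
from scipy.spatial.transform import Rotation as R
def cap(n,f):
    p,d=viewer.capture(n); cv2.imwrite(f'pics/{f}.png',p); np.save(f'pics/{f}_d.npy',d); return p,d
def w(n,u,v,z):
    i=viewer.camera_info(n);K=np.array(i['mtx']);Rm=np.array(i['rotation']);
    if Rm.shape!=(3,3): Rm=R.from_quat(Rm).as_matrix()
    return Rm@(np.linalg.inv(K)@np.array([u,v,1.])*z)+np.array(i['position'])
def cloud(n,d):
    i=viewer.camera_info(n);K=np.array(i['mtx']);Rm=np.array(i['rotation'])
    if Rm.shape!=(3,3): Rm=R.from_quat(Rm).as_matrix()
    v,u=np.mgrid[:400,:640]; c=np.stack([u,v,np.ones_like(u)],-1)@np.linalg.inv(K).T*d[...,None]
    return c@Rm.T+np.array(i['position'])
E
python3 - <<'E'
from h import *
for n in('scene','top'):
    p,d=cap(n,n+'0'); i=viewer.camera_info(n); print(n,i)
    c=cloud(n,d)
    for l in('stand','hook','hook_tip','carrier_grip','carrier','dish_a','beaker','bottle','block'):
        for b in viewer.boxes_of(l,n)[:2]:
            u,v=map(int,np.round(b['centre'])); print(l,round(b['score'],2),u,v,c[min(v,399),min(u,639)].round())
print(get_state())
E
```

```text
scene {'mtx': array([[387.93783689,   0.        , 319.81964886],
       [  0.        , 387.93783689, 199.62843836],
       [  0.        ,   0.        ,   1.        ]]), 'position': array([1338.46690889, -361.79114087,  805.21760973]), 'rotation': array([ 0.73641751,  0.52133599, -0.24512206, -0.35470158])}
stand 0.6 416 209 [657. 172. 111.]
hook 0.64 397 177 [620. 118. 207.]
hook 0.19 416 209 [657. 172. 111.]
hook_tip 0.69 393 170 [330. 289.   3.]
carrier_grip 0.94 286 224 [ 518. -167.   36.]
carrier 0.68 347 198 [440.  60.  15.]
carrier 0.67 289 224 [ 523. -159.   38.]
dish_a 0.8 347 278 [748. -69.  16.]
dish_a 0.5 344 197 [434.  52.  17.]
beaker 0.65 294 267 [ 672. -189.   22.]
bottle 0.83 194 220 [ 451. -416.   68.]
block 0.55 205 267 [ 611. -409.   39.]
block 0.4 287 222 [ 531. -166.   55.]
top {'mtx': array([[520.26795727,   0.        , 313.00475688],
       [  0.        , 520.26795727, 206.8530192 ],
       [  0.        ,   0.        ,   1.        ]]), 'position': array([ 419.5853363 , -111.29593926, 1513.86915961]), 'rotation': array([-0.69878696,  0.71311654, -0.03841719,  0.
[... 507 characters left out ...]
166.  180.]
{'time': 1.0, 'qpos': array([ 1.00190834e+00,  3.58784100e-01,  1.51039896e+00,  1.92023731e-05,
        1.27252060e+00, -1.15094483e-01]), 'joint_vel': array([ 0.00079008, -0.00175012,  0.00110526,  0.00015405,  0.00055363,
       -0.00018401]), 'joint_efforts': array([-5.12789284e-04, -5.15348482e+01, -2.71128738e+01,  6.74861949e-02,
        2.45660922e-02,  1.17234887e-05]), 'tool_pos': array([263.01035785, 539.25063665, 302.63264766]), 'eef_rot': array([ 2.24957652e-01,  9.74368540e-01, -4.92150992e-05, -2.72607466e-05]), 'wrist_force': array([ 0.70098553,  0.49634525, -0.42631895]), 'wrist_torque': array([-0.01500342,  0.00021974,  0.02364621]), 'opening': 87.2889545553736}
```

```bash
python3 - <<'E'
import cv2
a=cv2.imread('pics/top0.png');b=cv2.imread('pics/scene0.png')
cv2.imwrite('pics/a.png',cv2.resize(a[130:290,170:450],None,fx=2.8,fy=2.8,interpolation=2))
cv2.imwrite('pics/b.png',cv2.resize(b[110:310,230:480],None,fx=3,fy=3,interpolation=2))
E
```

```text
(no output)
```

View pics/a.png

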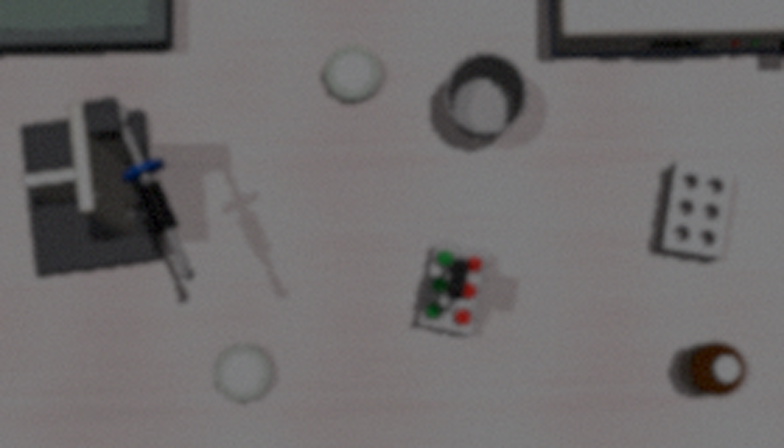

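View pics/b.png

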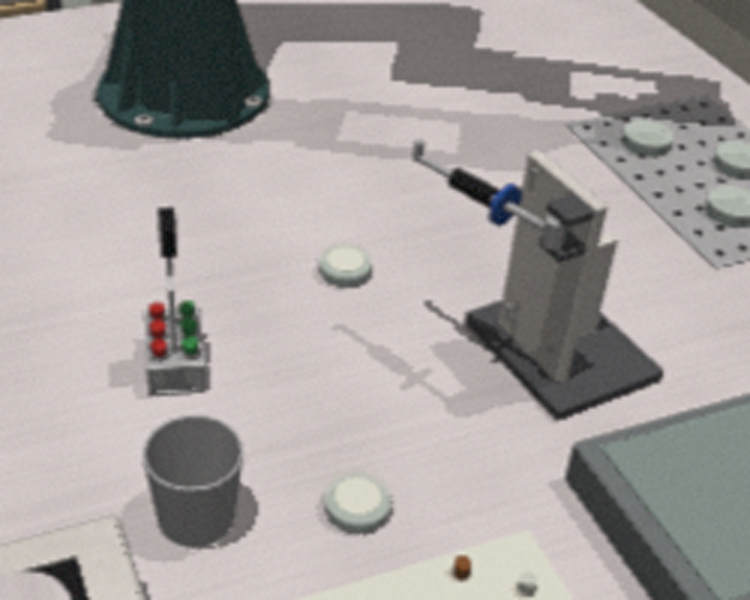

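View pics/scene0.png

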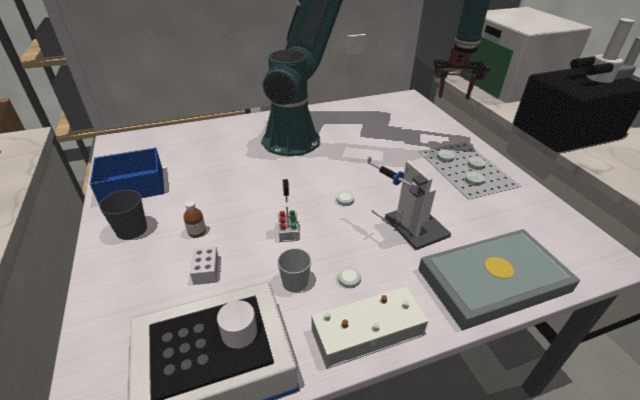

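```bash
python3 - <<'E'
from h import *
for n in('top','scene'):
    d=np.load(f'pics/{n}0_d.npy');c=cloud(n,d);p=cv2.imread(f'pics/{n}0.png').astype(int)
    hsv=cv2.cvtColor(p.astype(np.uint8),cv2.COLOR_BGR2HSV)
    reg=(c[...,0]>450)&(c[...,0]<760)&(c[...,1]>20)&(c[...,1]<300)&(d>0)
    m=reg&(c[...,2]>170)
    print(n,m.sum())
    vs,us=np.nonzero(m)
    if n=='top':
        for u,v in zip(us,vs): print(u,v,c[v,u].round().astype(int),p[v,u]) if (u+v)%2==0 else 0
    m=(p[...,0]-p[...,2]>50)&reg; print('blue',m.sum(),np.median(c[m],0))
    # carrier grip
    g=(abs(c[...,0]-510)<60)&(abs(c[...,1]+160)<60)&(c[...,2]>130)&(d>0)
    q=c[g]; print('grip',g.sum(),q.mean(0),q.min(0),q.max(0)); 
    g=(abs(c[...,0]-510)<70)&(abs(c[...,1]+160)<70)&(c[...,2]>12)&(c[...,2]<100)&(d>0)
    q=c[g]; r=cv2.minAreaRect(q[:,:2].astype(np.float32)); print('base',r,cv2.boxPoints(r))
E
```

```text
top 880
210 164 [680 150 223] [92 93 97]
203 165 [677 167 226] [92 93 96]
205 165 [677 162 225] [87 86 93]
207 165 [676 156 227] [73 71 73]
209 165 [677 153 221] [65 64 68]
211 165 [676 147 225] [82 83 87]
196 166 [674 184 228] [113 116 119]
198 166 [674 179 228] [108 110 113]
200 166 [675 175 223] [82 82 84]
202 166 [674 169 228] [71 68 72]
204 166 [675 165 224] [64 62 64]
206 166 [676 161 217] [51 53 52]
208 166 [674 155 223] [51 51 51]
210 166 [674 150 223] [54 53 54]
212 166 [675 145 219] [91 90 95]
195 167 [672 187 225] [110 113 117]
197 167 [673 183 222] [112 114 117]
199 167 [672 177 226] [89 90 92]
201 167 [672 172 225] [49 47 50]
203 167 [672 167 225] [47 45 47]
205 167 [671 161 228] [45 40 43]
207 167 [672 157 222] [45 44 42]
209 167 [672 152 224] [45 44 45]
211 167 [671 146 229] [54 53 56]
213 167 [673 144 215] [ 97  96 102]
196 168 [670 185 223] [116 119 120]
198 168 [670 180 224] [106 109 110]
200 168 [670 175 222] [58 57 59]
202 168 [670 170 224] [45 42 41]
204 168 [669 165 224] [42 43 43]
206 168 [670 160 220] [48 43 46]
208 168 [669 154 227] [47 43 40]
210 168 [669 15
[... 13667 characters left out ...]
6] [ 494.06894621 -168.77265691  130.12728389] [ 530.02260905 -149.87060916  190.47403546]
base ((508.16943359375, -180.44378662109375), (97.42634582519531, 86.49771881103516), 76.66064453125) [[ 454.8484  -217.86441]
 [ 539.01245 -237.82101]
 [ 561.4905  -143.02316]
 [ 477.32642 -123.06656]]
scene 969
blue 33 [618.71997349 115.88093101 212.7366406 ]
grip 105 [ 520.54247192 -163.27891005  170.68280831] [ 493.82188886 -172.18800892  132.05701192] [ 531.36363614 -151.38224513  184.15041538]
base ((513.1969604492188, -161.73829650878906), (55.56517791748047, 86.7406997680664), 76.42476654052734) [[ 464.5171  -178.56473]
 [ 548.8345  -198.92468]
 [ 561.87683 -144.91187]
 [ 477.55945 -124.55191]]
```

>>> play_rows --series "1 0 0 0 0.027; 1 0 0 0 0.027; 1 0 0 0 0.027; 1 0 0 0 0.027; 1 0 0 0 0.027; 1 0 0 0 0.027; 1 0 0 0 0.027; 1 0 0 0 0.027; 1 0 0 0 0; 1 0 0 0 0" --newtons 20

```text
time: 2.25
tool_pos: [263.0, 539.3, 302.6]
eef_rot: [0.786, 0.619, -0.0, 0.0]
wrist_force: [-0.0, -0.2, -0.7]
opening: 0.5
```

```bash
cat >> h.py <<'E'
def rows(pts,start=None):
    "pts: world TCP targets; print per-step tool shifts in shares"
    s=get_state(); M=R.from_quat(s['eef_rot']).as_matrix(); p=np.array(s['tool_pos'] if start is None else start)
    print('tcp',s['tool_pos'].round(1),'yang',np.degrees(np.arctan2(M[1,1],M[0,1])).round(2),'t',s['time'],'F',s['wrist_force'].round(2),'op',round(s['opening'],1))
    for q in pts:
        q=np.array(q,float); print((M.T@(q-p)/200).round(4), 'mm',np.linalg.norm(q-p).round(1)); p=q
E
python3 - <<'E'
from h import *
H=np.array([665,147.])
def P(th,r=138,off=20):
    f=np.pi+.109+th; d=np.array([np.cos(f),np.sin(f)]); t=np.array([-d[1],d[0]])
    return list(H+r*d-off*t)+[268]
pts=[P(.3,off=40),P(.3,off=22)]+[P(t) for t in np.linspace(.3,1.571,11)[1:]]
print(np.round(pts))
rows(pts)
E
```

```text
[[522. 129. 268.]
 [530. 112. 268.]
 [536.  94. 268.]
 [544.  78. 268.]
 [554.  63. 268.]
 [565.  50. 268.]
 [578.  38. 268.]
 [593.  28. 268.]
 [609.  19. 268.]
 [625.  13. 268.]
 [643.   9. 268.]
 [660.   8. 268.]]
tcp [263.  539.3 302.6] yang -13.57 t 2.25 F [-0.01 -0.2  -0.75] op 0.5
[-1.6904  1.7427  0.1732] mm 486.8
[-0.0719  0.0542  0.    ] mm 18.0
[-0.0828  0.0535  0.    ] mm 19.7
[-0.0682  0.0565  0.    ] mm 17.7
[-0.0604  0.0647  0.    ] mm 17.7
[-0.0517  0.0719  0.    ] mm 17.7
[-0.0422  0.0778  0.    ] mm 17.7
[-0.032   0.0826 -0.    ] mm 17.7
[-0.0213  0.086  -0.    ] mm 17.7
[-0.0102  0.088  -0.    ] mm 17.7
[ 0.001   0.0885 -0.    ] mm 17.7
[ 0.0122  0.0877 -0.    ] mm 17.7
```

>>> play_rows --series "1 -0.18 0.187 0 0; 1 -0.18 0.187 0 0; 1 -0.18 0.187 0 0; 1 -0.18 0.187 0 0; 1 -0.18 0.187 0.03 0; 1 -0.18 0.187 0.03 0; 1 -0.18 0.187 0.03 0; 1 -0.18 0.187 0.04 0; 1 -0.18 0.187 0.043 0; 1 -0.07 0.06 0 0"

```text
time: 3.5
tool_pos: [522.3, 125.8, 267.6]
eef_rot: [0.787, 0.617, -0.0, 0.0]
wrist_force: [-0.5, 0.6, 0.1]
opening: 0.3
```

```bash
python3 - <<'E'
from h import *
rows([])
p,d=cap('top','t1');cv2.imwrite('pics/a1.png',cv2.resize(p[130:290,170:450],None,fx=2.8,fy=2.8,interpolation=2))
p,d=cap('scene','s1');cv2.imwrite('pics/b1.png',cv2.resize(p[110:290,330:480],None,fx=3.3,fy=3.3,interpolation=2))
E
```

```text
tcp [522.3 125.8 267.6] yang -13.8 t 3.5 F [-0.49  0.56  0.13] op 0.3
```

View pics/b1.png

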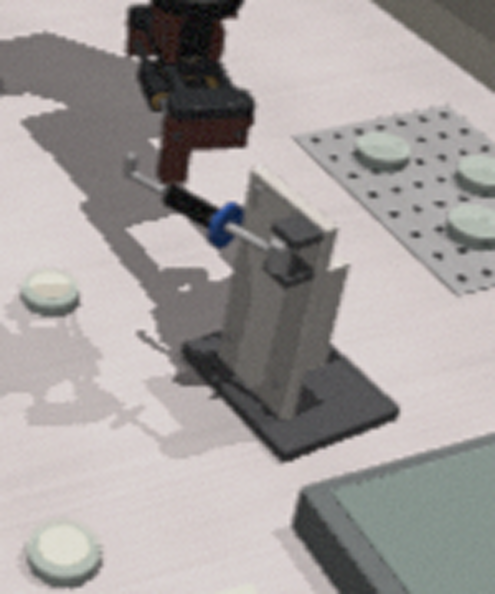

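>>> play_rows --series "1 -0.05 0.04 0 0; 1 -0.04 0.027 0 0; 1 -0.043 0.027 0 0; 1 -0.068 0.056 0 0; 1 -0.06 0.065 0 0; 1 -0.052 0.072 0 0; 1 -0.042 0.078 0 0; 1 -0.032 0.083 0 0; 1 -0.021 0.086 0 0; 1 0 0 0 0"

```text
time: 4.85
tool_pos: [607.0, 22.4, 267.8]
eef_rot: [0.787, 0.617, -0.0, 0.001]
wrist_force: [-0.4, -0.5, -0.9]
opening: 0.4
```

```bash
python3 - <<'E'
from h import *
rows([(643,9,268),(660,8,268)])
p,d=cap('top','t2');cv2.imwrite('pics/a2.png',cv2.resize(p[130:290,170:450],None,fx=2.8,fy=2.8,interpolation=2))
p,d=cap('scene','s2');cv2.imwrite('pics/b2.png',cv2.resize(p[110:290,330:480],None,fx=3.3,fy=3.3,interpolation=2))
E
```

```text
tcp [607.   22.4 267.8] yang -13.8 t 4.85 F [-0.41 -0.52 -0.86] op 0.4
[-0.022   0.1907 -0.0006] mm 38.4
[0.0154 0.0837 0.0001] mm 17.0
```

View pics/b2.png

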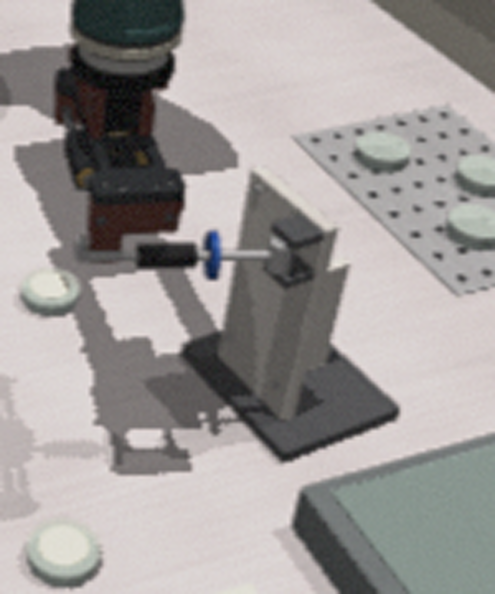

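View pics/a2.png

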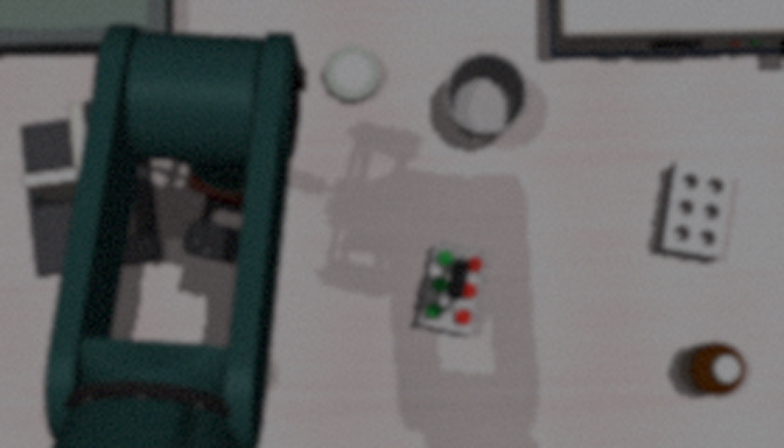

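>>> play_rows --series "1 -0.01 0.045 0 0; 1 -0.006 0.048 0 0; 1 -0.004 0.048 0 0; 1 -0.002 0.048 0 0; 1 0.004 0.02 0 0; 1 0.004 0.02 0 0; 1 0.004 0.02 0 0; 1 0.003 0.015 0 0; 1 0 0 0 0; 1 0 0 0 0"

```text
time: 6.2
tool_pos: [656.5, 9.4, 268.1]
eef_rot: [0.787, 0.617, -0.0, 0.0]
wrist_force: [-1.8, 0.8, -0.2]
opening: 0.4
```

```bash
python3 - <<'E'
from h import *
rows([])
E
```

```text
tcp [656.5   9.4 268.1] yang -13.76 t 6.2 F [-1.78  0.84 -0.18] op 0.4
```

>>> play_rows --series "1 0.002 0.007 0 0; 1 0.002 0.007 0 0; 1 0.002 0.007 0 0; 1 0.002 0.007 0 0; 1 0 0 0 0; 1 0 0 0 0; 1 0 0 0 0; 1 0 0 0 0; 1 0 0 0 0; 1 0 0 0 0"

```text
time: 7.45
tool_pos: [662.3, 9.7, 268.1]
eef_rot: [0.787, 0.617, -0.0, 0.0]
wrist_force: [-2.3, -0.6, -0.6]
opening: 0.6
```

```bash
python3 - <<'E'
from h import *
rows([])
p,d=cap('scene','s3');cv2.imwrite('pics/b3.png',cv2.resize(p[110:290,330:480],None,fx=3.3,fy=3.3,interpolation=2))
E
```

```text
tcp [662.3   9.7 268.1] yang -13.76 t 7.45 F [-2.26 -0.61 -0.6 ] op 0.6
```

View pics/b3.png

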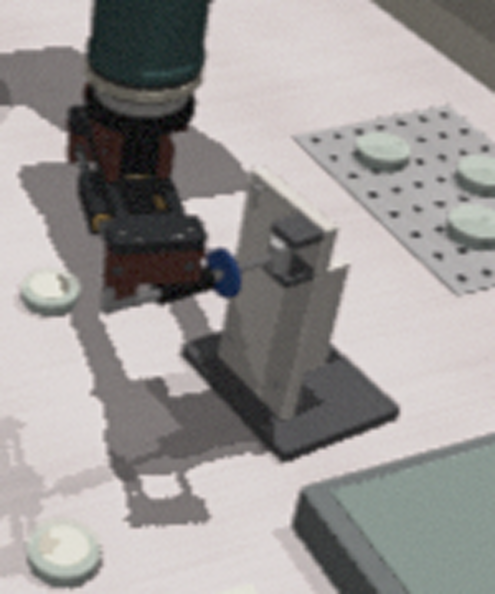

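>>> play_rows --series "1 0.002 0.007 0 0; 1 0.002 0.007 0 0; 1 0.002 0.007 0 0; 1 0 0 0 0; 1 0 0 0 0; 1 0 0 0 0; 1 0 0 0 0; 1 0 0 0 0; 1 0 0 0 0; 1 0 0 0 0"

```text
time: 8.75
tool_pos: [666.6, 9.9, 268.0]
eef_rot: [0.787, 0.617, -0.0, -0.0]
wrist_force: [-4.0, 0.0, -0.6]
opening: 0.6
```

```bash
python3 - <<'E'
from h import *
rows([])
p,d=cap('scene','s4');c=cloud('scene',d)
m=(abs(c[...,2]-207)<14)&(c[...,0]>620)&(c[...,0]<730)&(c[...,1]>-30)&(c[...,1]<140)&(d>0)
v,u=np.nonzero(m)
for a,b in list(zip(u,v))[::6]: print(a,b,c[b,a].round().astype(int),p[b,a])
E
```

```text
tcp [666.6   9.9 268. ] yang -13.76 t 8.75 F [-4.    0.   -0.64] op 0.6
412 183 [659 140 210] [153 154 157]
396 185 [662  91 217] [148 136 135]
415 185 [674 139 214] [125 126 128]
399 186 [669  95 218] [142 126 125]
395 187 [662  89 211] [64 34 22]
409 187 [661 131 201] [ 97  99 102]
393 188 [659  85 207] [54 36 41]
399 188 [677  91 218] [89 49 31]
410 188 [668 130 202] [105 105 107]
395 189 [665  87 208] [69 43 24]
401 189 [680  95 216] [100  62  47]
408 189 [668 124 201] [104 102 105]
414 189 [672 140 200] [90 91 92]
397 190 [671  90 208] [66 34 16]
403 190 [671 108 203] [105 102 100]
409 190 [668 128 197] [80 80 80]
395 191 [664  89 200] [66 42 34]
401 191 [684  93 214] [90 47 25]
413 191 [672 138 194] [87 88 89]
397 192 [673  90 203] [81 72 68]
403 192 [671 109 197] [92 81 82]
396 193 [672  88 200] [80 80 82]
402 193 [690  93 211] [89 54 37]
396 194 [676  85 200] [73 73 71]
402 194 [688  95 207] [85 52 32]
397 195 [674  90 194] [70 49 38]
403 195 [688  98 203] [90 70 61]
394 196 [683  76 201] [10 14 14]
402 196 [689  95 201] [80 46 29]
381 197 [682  39 207] [29 27 36]
387 197 [68
[... 230 characters left out ...]
89  93 195] [68 36 26]
366 199 [675   2 205] [42 43 57]
374 199 [679  22 203] [114 112 117]
380 199 [687  35 205] [30 22 27]
386 199 [685  53 199] [19 24 19]
363 200 [688 -13 216] [81 82 83]
369 200 [676  10 200] [35 36 53]
375 200 [685  22 205] [104 103 104]
381 200 [687  38 201] [21 23 24]
387 200 [684  57 194] [61 59 64]
366 201 [676   2 199] [47 46 59]
372 201 [683  15 201] [83 82 83]
379 201 [683  34 196] [33 34 35]
361 202 [683 -15 206] [104 104 107]
367 202 [684   1 203] [73 75 76]
373 202 [684  17 198] [ 97  96 100]
362 203 [685 -13 204] [90 91 93]
368 203 [686   3 200] [85 85 89]
363 204 [689 -12 204] [84 85 84]
361 205 [684 -15 197] [166 166 173]
363 206 [689 -12 197] [119 120 125]
```

>>> play_rows --series "1 0.002 0.007 0 0; 1 0.002 0.007 0 0; 1 0 0 0 0; 1 0 0 0 0; 1 0 0 0 0; 1 0 0 0 0; 1 0 0 0 0; 1 0 0 0 0; 1 0 0 0 0; 1 0 0 0 0"

```text
time: 10.05
tool_pos: [668.9, 10.0, 267.8]
eef_rot: [0.787, 0.617, -0.001, -0.001]
wrist_force: [-5.4, 0.5, 0.6]
opening: 0.5
```

```bash
python3 - <<'E'
from h import *
rows([(640,15,268),(640,15,290)])
E
```

```text
tcp [668.9  10.  267.8] yang -13.76 t 10.05 F [-5.43  0.54  0.64] op 0.5
[-0.0103 -0.1462 -0.0009] mm 29.3
[-0.     -0.0002 -0.11  ] mm 22.0
```

>>> play_rows --series "1 -0.01 -0.07 0 0; 1 -0.01 -0.1 0 0; 1 0 -0.05 -0.1 0; 1 0 -0.05 -0.1 0; -1 -0.2 -0.1 0 0; -1 -0.2 -0.05 0 0; -1 -0.2 0 0 0; -1 0 0 0 0; -1 0 0 0 0; -1 0 0 0 0"

```text
time: 11.3
tool_pos: [559.0, -89.6, 308.6]
eef_rot: [0.786, 0.618, 0.0, 0.0]
wrist_force: [0.3, 0.8, 0.4]
opening: 56.8
```

```bash
python3 - <<'E'
from h import *
rows([(512,-161,300)])
p,d=cap('top','t5');cv2.imwrite('pics/a5.png',cv2.resize(p[130:290,170:450],None,fx=2.8,fy=2.8,interpolation=2))
c=cloud('top',d)
m=(abs(c[...,2]-205)<20)&(c[...,0]>630)&(c[...,0]<730)&(c[...,1]>-30)&(c[...,1]<140)&(d>0)
for r in range(-30,140,10):
    k=m&(c[...,1]>=r)&(c[...,1]<r+10)
    if k.any(): print(r,k.sum(),c[k].mean(0).round(1),c[k].min(0).round(),c[k].max(0).round())
E
```

```text
tcp [559.  -89.6 308.6] yang -13.7 t 11.3 F [0.33 0.79 0.41] op 56.8
[-0.4025 -0.144   0.0429] mm 85.9
0 7 [681.2   6.4 204.7] [677.   3. 201.] [686.  10. 209.]
10 11 [680.7  14.4 202.9] [677.  10. 198.] [684.  18. 208.]
20 13 [678.2  23.8 205.3] [675.  20. 201.] [683.  28. 208.]
30 26 [676.   35.3 206.2] [668.  31. 201.] [686.  40. 214.]
40 31 [675.9  44.4 208.5] [667.  40. 203.] [686.  50. 214.]
50 31 [674.   54.6 208.4] [666.  50. 201.] [683.  59. 213.]
60 31 [673.9  64.6 207.9] [665.  60. 198.] [684.  69. 214.]
70 32 [671.8  74.6 208. ] [663.  70. 197.] [682.  79. 217.]
80 26 [666.4  87.4 204.6] [655.  82. 187.] [675.  90. 224.]
90 44 [671.5  92.7 212.3] [652.  90. 192.] [690. 100. 224.]
100 12 [669.2 105.4 203.8] [666. 100. 200.] [673. 110. 209.]
110 12 [668.7 115.3 202.7] [665. 111. 195.] [673. 120. 208.]
120 12 [667.4 124.9 204.1] [664. 121. 200.] [670. 130. 208.]
130 17 [664.7 136.2 204.8] [661. 130. 193.] [670. 140. 217.]
```

View pics/a5.png

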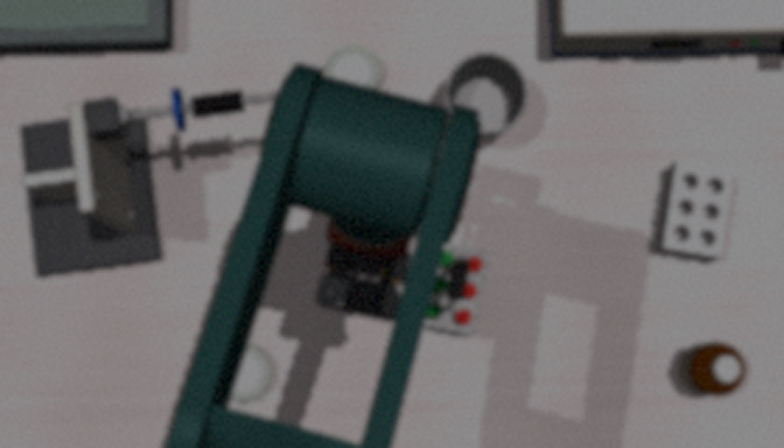

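>>> play_rows --series "-1 -0.2 -0.07 0 0; -1 -0.2 -0.072 0 0; -1 0 0 0 0; -1 0 0 0.1 0; -1 0 0 0.1 0; -1 0 0 0.1 0; -1 0 0 0.1 0; -1 0 0 0 0; 0 0 0 0 0; 0 0 0 0 0" --newtons 30

```text
time: 12.6
tool_pos: [512.7, -161.4, 229.0]
eef_rot: [0.787, 0.617, 0.0, 0.001]
wrist_force: [0.3, -0.2, 0.1]
opening: 71.1
```

```bash
python3 - <<'E'
from h import *
rows([(512,-161,227)])
p,d=cap('scene','s6');cv2.imwrite('pics/b6.png',cv2.resize(p[110:290,230:400],None,fx=3.3,fy=3.3,interpolation=2))
E
```

```text
tcp [ 512.7 -161.4  229. ] yang -13.74 t 12.6 F [ 0.35 -0.17  0.12] op 71.1
[ 0.0013 -0.0037  0.01  ] mm 2.1
```

View pics/b6.png

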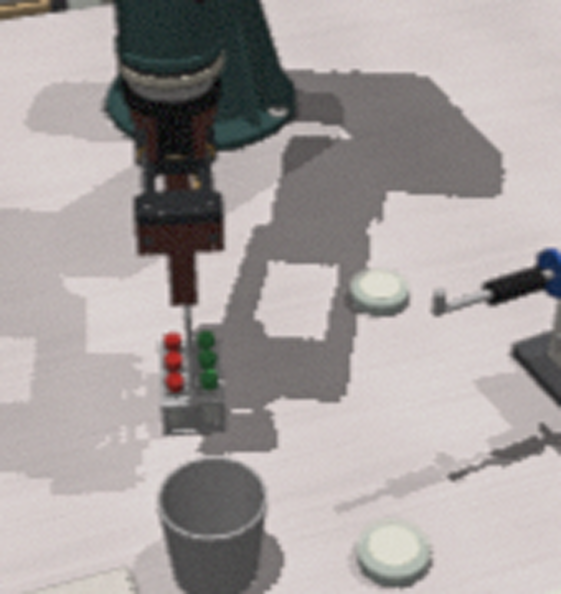

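>>> play_rows --series "1 0 0 0 0; 1 0 0 0 0; 1 0 0 0 0; 1 0 0 0 0; 1 0 0 0 0; 1 0 0 -0.05 0; 1 0 0 -0.12 0; 1 0 0 -0.2 0; 1 0 0 -0.17 0; 1 0 0 0 0" --newtons 30

```text
time: 13.9
tool_pos: [513.4, -162.1, 339.2]
eef_rot: [0.787, 0.617, 0.001, 0.003]
wrist_force: [0.7, 1.0, -1.5]
opening: 35.4
```

```bash
python3 - <<'E'
from h import *
rows([])
p,d=cap('scene','s7');cv2.imwrite('pics/b7.png',cv2.resize(p[90:290,230:400],None,fx=3,fy=3,interpolation=2))
E
```

```text
tcp [ 513.4 -162.1  339.2] yang -13.76 t 13.9 F [ 0.66  0.98 -1.47] op 35.4
```

View pics/b7.png

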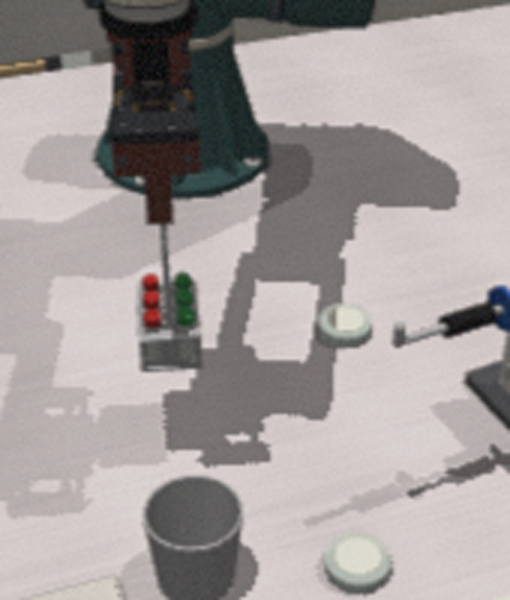

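>>> play_rows --series "1 0 0 0 -0.019; 1 0 0 0 -0.019; 1 0 0 0 -0.019; 1 0 0 0 0; 1 0 0 0 0; 1 0 0 0 0; 1 0 0 0 0; 1 0 0 0 0; 1 0 0 0 0; 1 0 0 0 0"

```text
time: 15.2
tool_pos: [511.9, -161.5, 336.1]
eef_rot: [0.664, 0.748, -0.0, 0.0]
wrist_force: [0.4, -0.4, -1.4]
opening: 36.0
```

```bash
python3 - <<'E'
from h import *
rows([(690.1,-70,337)])
E
```

```text
tcp [ 511.9 -161.5  336.1] yang 6.75 t 15.2 F [ 0.36 -0.41 -1.35] op 36.0
[ 0.3494  0.9386 -0.0044] mm 200.3
```

>>> play_rows --series "1 0.02 0.06 0 0; 1 0.05 0.13 0 0; 1 0.06 0.16 0 0; 1 0.06 0.16 0 0; 1 0.06 0.16 0 0; 1 0.05 0.13 0 0; 1 0.03 0.09 0 0; 1 0.019 0.05 -0.004 0; 1 0 0 0 0; 1 0 0 0 0"

```text
time: 16.45
tool_pos: [689.9, -70.2, 336.8]
eef_rot: [0.664, 0.747, -0.0, -0.0]
wrist_force: [0.3, -0.0, -1.6]
opening: 35.3
```

```bash
python3 - <<'E'
from h import *
rows([(690.1,-70,337)])
p,d=cap('scene','s8');cv2.imwrite('pics/b8.png',cv2.resize(p[110:290,280:450],None,fx=3.3,fy=3.3,interpolation=2))
c=cloud('scene',d)
s=get_state();g=s['tool_pos']
m=(abs(c[...,0]-g[0])<60)&(abs(c[...,1]-g[1])<45)&(c[...,2]>95)&(c[...,2]<160)&(d>0)
print(m.sum(),c[m].min(0),c[m].max(0),cv2.minAreaRect(c[m][:,:2].astype(np.float32)))
E
```

```text
tcp [689.9 -70.2 336.8] yang 6.74 t 16.45 F [ 0.25 -0.05 -1.63] op 35.3
[ 0.001   0.0013 -0.0009] mm 0.4
724 [ 647.38643513 -103.45699675  107.30291945] [736.69442685 -36.54065133 159.98199073] ((688.945068359375, -70.41395568847656), (88.9837646484375, 57.47758102416992), 7.832409381866455)
```

View pics/b8.png

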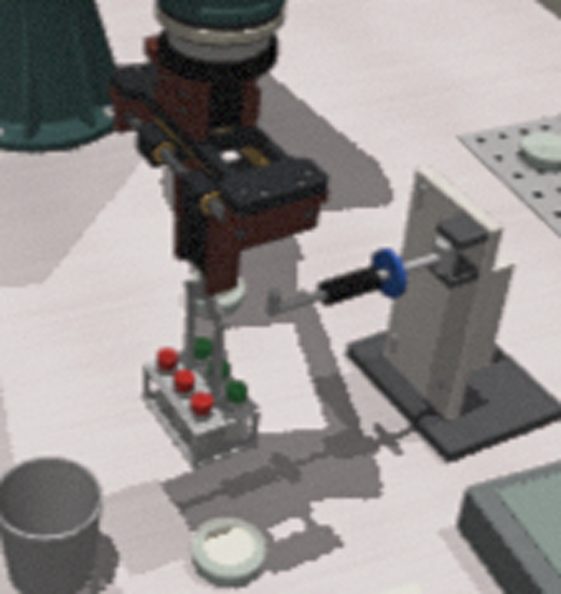

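>>> play_rows --series "1 0.03 0 0 0; 1 0.05 0 0 0; 1 0.05 0 0 0; 1 0.05 0 0 0; 1 0.05 0 0 0; 1 0.05 0 0 0; 1 0.05 0 0 0; 1 0.02 0 0 0; 1 0 0 0 0; 1 0 0 0 0"

```text
time: 17.75
tool_pos: [682.2, -0.8, 336.8]
eef_rot: [0.664, 0.747, -0.0, 0.0]
wrist_force: [0.2, -0.4, -0.6]
opening: 35.8
```

```bash
python3 - <<'E'
from h import *
rows([])
p,d=cap('scene','s9');cv2.imwrite('pics/b9.png',cv2.resize(p[110:290,300:470],None,fx=3.3,fy=3.3,interpolation=2))
E
```

```text
tcp [682.2  -0.8 336.8] yang 6.75 t 17.75 F [ 0.17 -0.43 -0.61] op 35.8
```

View pics/b9.png

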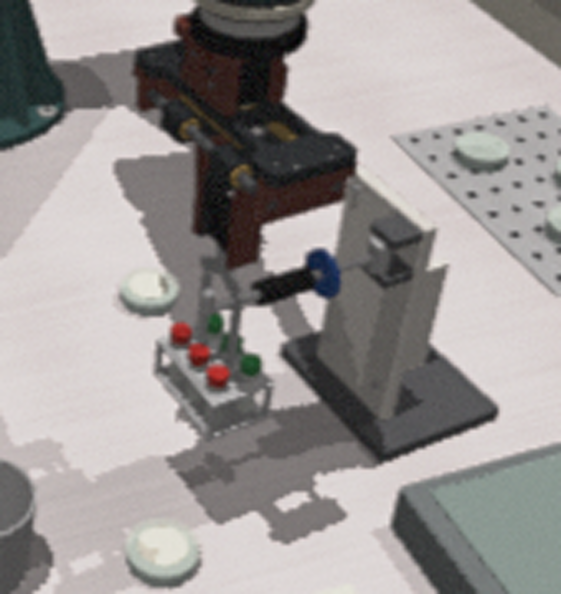

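>>> play_rows --series "1 0.05 0 0 0; 1 0.05 0 0 0; 1 0 0 0.03 0; 1 0 0 0.03 0; 1 0.05 0 0 0; 1 0.05 0 0 0; 1 0.05 0 0 0; 1 0.05 0 0 0; 1 0.03 0 0 0; 1 0 0 0 0"

```text
time: 19.05
tool_pos: [674.3, 65.6, 324.9]
eef_rot: [0.664, 0.748, -0.0, 0.0]
wrist_force: [-0.4, 0.5, -1.7]
opening: 35.5
```

```bash
python3 - <<'E'
from h import *
rows([])
p,d=cap('scene','s10');cv2.imwrite('pics/b10.png',cv2.resize(p[110:290,300:470],None,fx=3.3,fy=3.3,interpolation=2))
E
```

```text
tcp [674.3  65.6 324.9] yang 6.81 t 19.05 F [-0.44  0.52 -1.72] op 35.5
```

View pics/b10.png

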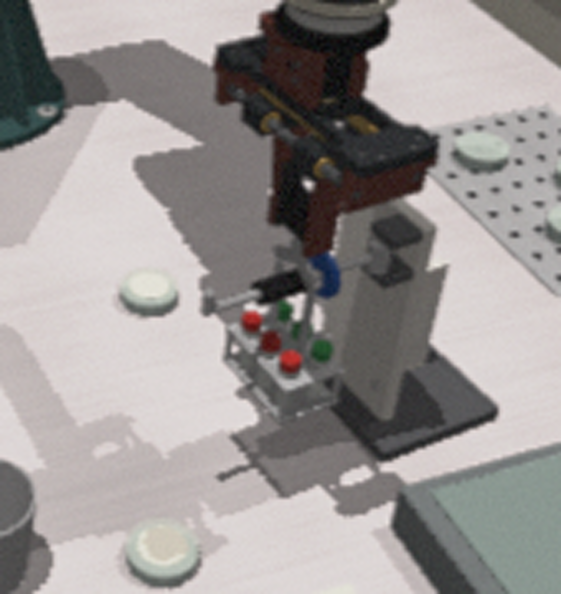

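```bash
python3 - <<'E'
from h import *
u=np.array([.1157,-.9933])
for n,f in(('top','t5'),('scene','s8'),('scene','s10')):
    p=cv2.imread(f'pics/{f}.png').astype(int);d=np.load(f'pics/{f}_d.npy');c=cloud(n,d)
    m=(p[...,0]-p[...,2]>40)&(abs(c[...,0]-670)<40)&(abs(c[...,1]-95)<40)&(c[...,2]>170)
    q=(c[m][:,:2]-[664.8,147])@u; print(f,m.sum(),np.percentile(q,[5,25,50,75,95]).round(1))
    m=(p.max(-1)<45)&(abs(c[...,0]-674)<16)&(c[...,1]>10)&(c[...,1]<95)&(abs(c[...,2]-204)<12)
    q=(c[m][:,:2]-[664.8,147])@u; print(' sleeve',m.sum(),np.percentile(q,[0,5,50,95,100]).round(1))
E
```

```text
t5 23 [52.3 53.1 54.7 55.8 56.4]
 sleeve 85 [ 70.3  72.3  90.6 108.4 110.3]
s8 78 [53.3 55.9 57.6 58.3 59.5]
 sleeve 94 [ 67.5  72.6  93.5 112.9 114.7]
s10 55 [53.7 56.2 57.7 58.3 59.3]
 sleeve 86 [ 78.2  80.9  97.6 113.8 114.8]
```

>>> play_rows --series "1 0.01 0 0 0; 1 0.01 0 0 0; 1 0.01 0 0 0; 1 0.01 0 0 0; 1 0.01 0 0 0; 1 0 0 0 0; 1 0 0 0 0; 1 0 0 0 0; 1 0 0 0 0; 1 0 0 0 0"

```text
time: 20.35
tool_pos: [673.2, 74.9, 324.8]
eef_rot: [0.664, 0.748, -0.0, 0.0]
wrist_force: [0.5, -0.1, -2.6]
opening: 35.9
```

```bash
python3 - <<'E'
from h import *
rows([])
E
```

```text
tcp [673.2  74.9 324.8] yang 6.75 t 20.35 F [ 0.53 -0.09 -2.61] op 35.9
```

>>> play_rows --series "1 0.008 0 0 0; 1 0.007 0 0 0; 1 0.007 0 0 0; 1 0.006 0 0 0; 1 0.004 0 0 0; 1 0 0 0 0; 1 0 0 0 0; 1 0 0 0 0; 1 0 0 0 0; 1 0 0 0 0"

```text
time: 21.6
tool_pos: [672.5, 81.3, 324.9]
eef_rot: [0.664, 0.748, -0.0, 0.0]
wrist_force: [-0.1, -0.6, -1.9]
opening: 35.8
```

```bash
python3 - <<'E'
from h import *
rows([])
E
```

```text
tcp [672.5  81.3 324.9] yang 6.76 t 21.6 F [-0.06 -0.6  -1.92] op 35.8
```

>>> play_rows --series "1 0.004 0 0 0; 1 0 0 0 0; 1 0.003 0 0 0; 1 0 0 0 0; 1 0 0 0 0; 1 0 0 0 0; 1 0 0 0 0; 1 0 0 0 0; 1 0 0 0 0; 1 0 0 0 0"

```text
time: 22.85
tool_pos: [672.3, 82.7, 324.8]
eef_rot: [0.664, 0.748, -0.0, 0.0]
wrist_force: [0.0, 0.0, -2.0]
opening: 35.6
```

```bash
python3 - <<'E'
from h import *
rows([])
E
```

```text
tcp [672.3  82.7 324.8] yang 6.76 t 22.85 F [ 0.    0.04 -2.01] op 35.6
```

>>> play_rows --series "1 0.004 0 0 0; 1 0 0 0 0; 1 0.004 0 0 0; 1 0 0 0 0; 1 0 0 0 0; 1 0 0 0 0; 1 0 0 0 0; 1 0 0 0 0; 1 0 0 0 0; 1 0 0 0 0"

```text
time: 24.1
tool_pos: [672.1, 84.3, 324.8]
eef_rot: [0.664, 0.748, -0.0, -0.0]
wrist_force: [-0.2, 0.3, -1.1]
opening: 35.8
```

```bash
python3 - <<'E'
from h import *
rows([])
E
```

```text
tcp [672.1  84.3 324.8] yang 6.76 t 24.1 F [-0.18  0.29 -1.12] op 35.8
```

>>> play_rows --series "1 0.004 0 0 0; 1 0 0 0 0; 1 0 0 0 0; 1 0 0 0 0; 1 0 0 0 0; 1 0 0 0 0; 1 0 0 0 0; 1 0 0 0 0; 1 0 0 0 0; 1 0 0 0 0"

```text
time: 25.35
tool_pos: [672.0, 85.1, 324.8]
eef_rot: [0.664, 0.748, -0.0, 0.0]
wrist_force: [0.5, -0.4, -2.3]
opening: 35.8
```

```bash
python3 - <<'E'
from h import *
rows([])
E
```

```text
tcp [672.   85.1 324.8] yang 6.76 t 25.35 F [ 0.46 -0.35 -2.26] op 35.8
```

>>> play_rows --series "1 0.005 0 0 0; 1 0 0 0 0; 1 0 0 0 0; 1 0 0 0 0; 1 0 0 0 0; 1 0 0 0 0; 1 0 0 0 0; 1 0 0 0 0; 1 0 0 0 0; 1 0 0 0 0"

```text
time: 26.6
tool_pos: [671.9, 86.0, 324.9]
eef_rot: [0.664, 0.748, -0.0, 0.0]
wrist_force: [0.7, -4.6, -1.3]
opening: 35.8
```

>>> play_rows --series "1 0.005 0 0 0; 1 0 0 0 0; 1 0 0 0 0; 1 0 0 0 0; 1 0 0 0 0; 1 0 0 0 0; 1 0 0 0 0; 1 0 0 0 0; 1 0 0 0 0; 1 0 0 0 0"

```text
time: 27.85
tool_pos: [671.8, 86.4, 324.9]
eef_rot: [0.664, 0.748, -0.001, 0.001]
wrist_force: [0.5, -5.5, -2.1]
opening: 35.8
```

```bash
python3 - <<'E'
from h import *
rows([])
p,d=cap('scene','s11');cv2.imwrite('pics/b11.png',cv2.resize(p[150:230,360:450],None,fx=7,fy=7,interpolation=2))
E
```

```text
tcp [671.8  86.4 324.9] yang 6.75 t 27.85 F [ 0.45 -5.51 -2.08] op 35.8
```

View pics/b11.png

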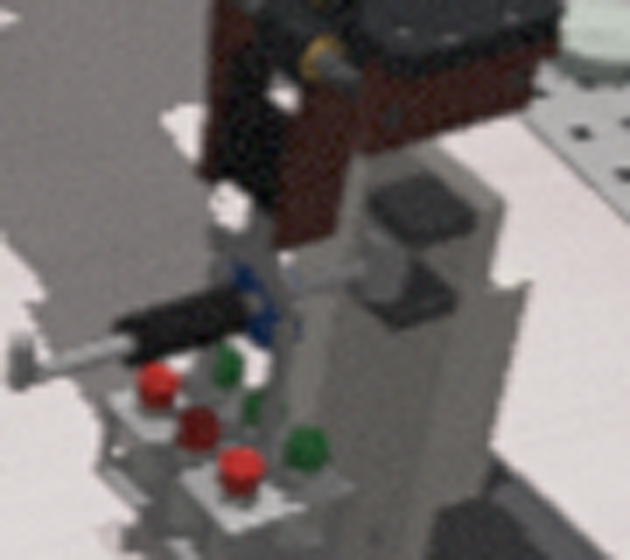

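>>> play_rows --series "1 -0.007 0 0 0; 1 -0.007 0 0 0; 1 0 0 0 0; 1 0 0 0.01 0; 1 0 0 0.01 0; 1 0 0 0.01 0; 1 0 0 0.01 0; 1 0 0 0.01 0; 1 0 0 0 0; 1 0 0 0 0"

```text
time: 29.15
tool_pos: [672.1, 84.3, 314.9]
eef_rot: [0.664, 0.748, -0.0, 0.0]
wrist_force: [-0.9, -0.1, -1.7]
opening: 35.6
```

```bash
python3 - <<'E'
from h import *
rows([])
E
```

```text
tcp [672.1  84.3 314.9] yang 6.76 t 29.15 F [-0.94 -0.14 -1.73] op 35.6
```

>>> play_rows --series "1 0 0 0.005 0; 1 0 0 0 0; 1 0 0 0.005 0; 1 0 0 0 0; 1 0 0 0 0; 1 0 0 0 0; 1 0 0 0 0; 1 0 0 0 0; 1 0 0 0 0; 1 0 0 0 0"

```text
time: 30.4
tool_pos: [672.1, 84.3, 312.8]
eef_rot: [0.664, 0.748, -0.0, -0.0]
wrist_force: [1.3, 0.0, -1.0]
opening: 35.8
```

>>> play_rows --series "1 0 0 0.004 0; 1 0 0 0 0; 1 0 0 0 0; 1 0 0 0 0; 1 0 0 0 0; 1 0 0 0 0; 1 0 0 0 0; 1 0 0 0 0; 1 0 0 0 0; 1 0 0 0 0"

```text
time: 31.65
tool_pos: [672.1, 84.3, 312.0]
eef_rot: [0.664, 0.748, -0.0, 0.0]
wrist_force: [-0.1, 0.8, -1.4]
opening: 35.9
```

>>> play_rows --series "1 0 0 0.004 0; 1 0 0 0 0; 1 0 0 0 0; 1 0 0 0 0; 1 0 0 0 0; 1 0 0 0 0; 1 0 0 0 0; 1 0 0 0 0; 1 0 0 0 0; 1 0 0 0 0"

```text
time: 32.9
tool_pos: [672.1, 84.3, 311.2]
eef_rot: [0.664, 0.748, -0.0, 0.0]
wrist_force: [-1.2, -0.9, -1.6]
opening: 35.8
```

>>> play_rows --series "1 0 0 0.003 0; 1 0 0 0 0; 1 0 0 0 0; 1 0 0 0 0; 1 0 0 0 0; 1 0 0 0 0; 1 0 0 0 0; 1 0 0 0 0; 1 0 0 0 0; 1 0 0 0 0"

```text
time: 34.15
tool_pos: [672.1, 84.3, 310.6]
eef_rot: [0.664, 0.748, -0.0, 0.0]
wrist_force: [0.1, -0.5, -2.4]
opening: 35.9
```

>>> play_rows --series "1 0 0 0.004 0; 1 0 0 0 0; 1 0 0 0 0; 1 0 0 0 0; 1 0 0 0 0; 1 0 0 0 0; 1 0 0 0 0; 1 0 0 0 0; 1 0 0 0 0; 1 0 0 0 0"

```text
time: 35.4
tool_pos: [672.2, 84.3, 310.0]
eef_rot: [0.664, 0.748, 0.0, 0.0]
wrist_force: [-0.5, 0.2, 2.3]
opening: 35.8
```

```bash
python3 - <<'E'
from h import *
rows([])
p,d=cap('scene','s12');cv2.imwrite('pics/b12.png',cv2.resize(p[150:230,360:450],None,fx=7,fy=7,interpolation=2))
E
```

```text
tcp [672.2  84.3 310. ] yang 6.76 t 35.4 F [-0.54  0.21  2.26] op 35.8
```

View pics/b12.png

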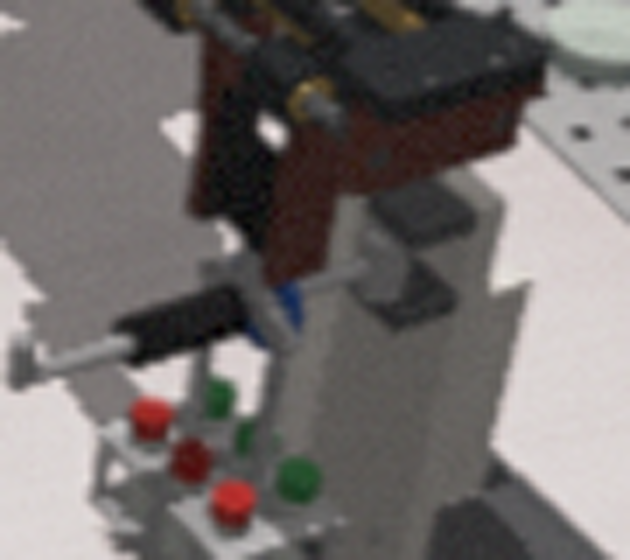

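>>> play_rows --series "0.15 0 0 0 0; 0.1 0 0 0 0; 0 0 0 0 0; -0.2 0 0 0 0; -0.3 0 0 0 0; -0.3 0 0 0 0; -0.3 0 0 0 0; -0.3 0 0 0 0; -0.3 0 0 0 0; -0.3 0 0 0 0"

```text
time: 36.7
tool_pos: [672.1, 84.3, 309.8]
eef_rot: [0.664, 0.748, -0.0, 0.0]
wrist_force: [0.4, 0.3, -0.1]
opening: 57.1
```

```bash
python3 - <<'E'
from h import *
rows([])
p,d=cap('scene','s13');cv2.imwrite('pics/b13.png',cv2.resize(p[150:230,360:450],None,fx=7,fy=7,interpolation=2))
E
```

```text
tcp [672.1  84.3 309.8] yang 6.76 t 36.7 F [ 0.45  0.26 -0.1 ] op 57.1
```

View pics/b13.png

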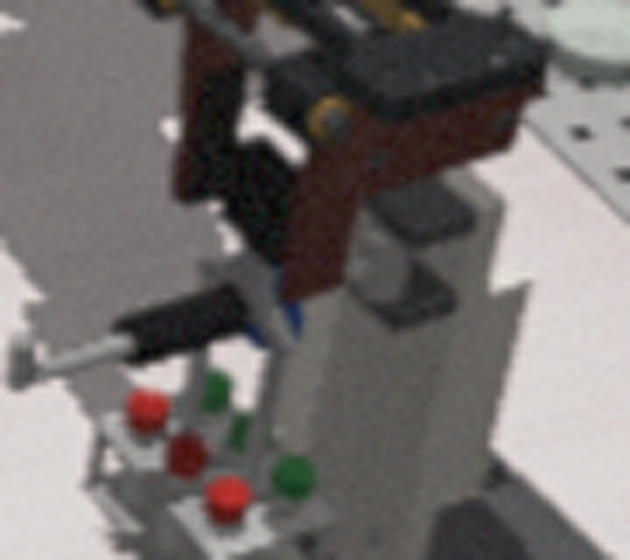

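Released; it hangs. Raise straight up, then move away.

>>> play_rows --series "-0.3 0 0 -0.02 0; -0.3 0 0 -0.06 0; -0.3 0 0 -0.12 0; -0.3 0 0 -0.2 0; -0.3 0 0 -0.2 0; -0.3 0 -0.15 0 0; -0.3 0 -0.25 0 0; -0.3 0 -0.25 0 0; -0.3 0 -0.15 0 0; -0.3 0 0 0 0"

```text
time: 38.0
tool_pos: [511.7, 65.4, 431.4]
eef_rot: [0.664, 0.748, 0.001, 0.001]
wrist_force: [0.5, -0.1, -0.6]
opening: 57.2
```

```bash
python3 - <<'E'
from h import *
rows([])
p,d=cap('scene','s14');cv2.imwrite('pics/b14.png',cv2.resize(p[110:290,300:470],None,fx=3.3,fy=3.3,interpolation=2))
p2,d2=cap('top','t14');cv2.imwrite('pics/a14.png',cv2.resize(p2[130:290,170:450],None,fx=2.8,fy=2.8,interpolation=2))
u=np.array([.1157,-.9933]); n=np.array([.9933,.1157])
for nm,dd in(('scene',d),('top',d2)):
    c=cloud(nm,dd); m=(abs(c[...,0]-672)<40)&(abs(c[...,1]-84)<30)&(c[...,2]>235)&(c[...,2]<290)&(dd>0)
    q=c[m]; print(nm,len(q),q.mean(0).round(1),q[:,2].max().round(1),((q[:,:2].mean(0)-[664.8,147])@u).round(1),((q[:,:2].mean(0)-[664.8,147])@n).round(1))
E
```

```text
tcp [511.7  65.4 431.4] yang 6.75 t 38.0 F [ 0.48 -0.13 -0.6 ] op 57.2
scene 173 [677.5  81.  253.1] 266.2 67.0 5.0
top 123 [672.4  83.8 261. ] 269.8 63.7 0.2
```

View pics/b14.png

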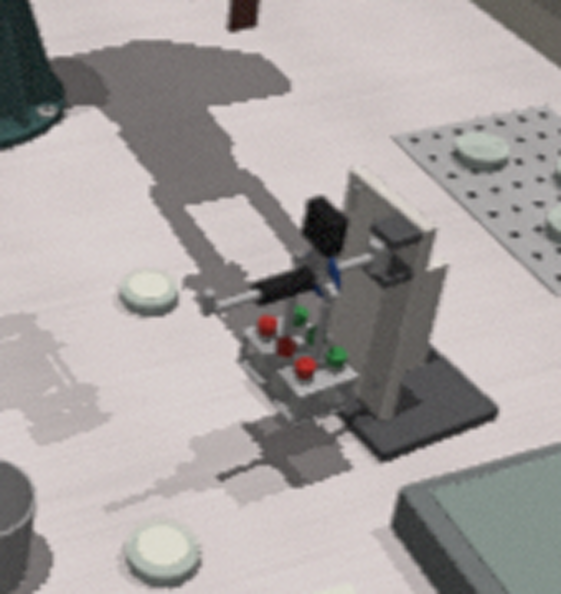

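View pics/a14.png

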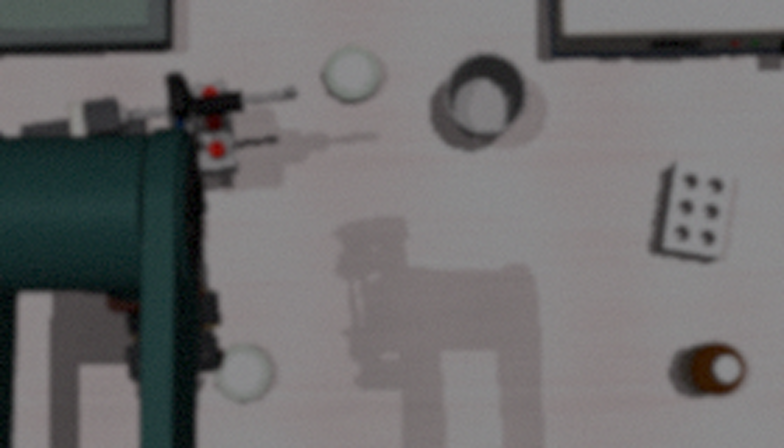

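>>> play_rows --series "-0.3 0 0 0 0; -0.3 0 0 0 0; -0.3 0 0 0 0; -0.3 0 0 0 0; -0.3 0 0 0 0; -0.3 0 0 0 0; -0.3 0 0 0 0; -0.3 0 0 0 0; -0.3 0 0 0 0; -0.3 0 0 0 0"

```text
time: 39.35
tool_pos: [513.2, 65.5, 429.9]
eef_rot: [0.664, 0.748, -0.0, 0.0]
wrist_force: [-0.5, -0.8, 0.0]
opening: 57.0
```

```bash
python3 - <<'E'
from h import *
p,d=cap('scene','s15'); q=cv2.imread('pics/s14.png')
print('diff',cv2.absdiff(p,q)[150:240,360:450].mean(),cv2.absdiff(p,q)[300:390,100:190].mean())
u=np.array([.1157,-.9933]); n=np.array([.9933,.1157]);c=cloud('scene',d)
for lo,hi in((75,140),(238,268)):
    m=(abs(c[...,0]-672)<50)&(abs(c[...,1]-80)<45)&(c[...,2]>lo)&(c[...,2]<hi)&(d>0)
    a=(c[m][:,:2]-[664.8,147]); a=np.c_[a@u,a@n]; print(lo,len(a),a.min(0).round(1),a.max(0).round(1),c[m][:,2].min(),c[m][:,2].max())
env.finish_job()
E
```

```text
diff 2.1543621399176955 2.2896296296296295
75 800 [ 33.7 -48.8] [92.9 39.3] 79.41134936984417 139.76144536845447
238 163 [ 54.8 -18.5] [72.8 20.2] 238.65984225501302 266.09471340916355
the job is handed in; nothing more can be done
```

The hook is open against its stop and the carrier hangs in the groove just in front of the blue disc. I let go, moved the arm clear and handed the job in at about 39 s. No verdict came back.

- **Hook:** I pushed it round with closed fingers until the force rose from about 2 N to 5.4 N at its stop. The carrier was still standing on the bench.
- **Hanging:** The carrier's window passed over the tip and slid along the arm. It touched the disc with about 5.5 N, so I backed off 2 mm and lowered it until the rod carried the weight, about 4 N of change. Then I released it.
- **Height and position:** The top of the grip measured 266 mm high, where 265.5 mm is expected on bare rod and 272 mm on the sleeve. The window sits about 63 mm from the hinge and is centred on the arm.
- **Upright and still:** The carrier's base and grip line up vertically to within a few millimetres. Two pictures 1.3 s apart differ only by noise.
- **Bystanders:** The dishes, beaker, bottle and block look where they were; I compared them by eye only.

Two readings disagreed slightly. The top camera put the highest point of the grip at 269.8 mm, which I take as depth noise. The tool height at release implied an apex about 3 mm above the arm's centre line, where 4.5 mm is nominal. Neither fits the carrier resting on the sleeve.

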